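# Set out three idler rollers and hold the belt tensioner back

## Robot

A 7-joint arm with a two-finger parallel gripper is mounted at the origin on the work surface. World frame = base frame: x ahead of the robot, y to its left, z up, the work surface at z = 0. Lengths are in m, angles in rad, forces in N, time in s.
With the tool pointing down it reaches from about 0.4 to 0.85 m from the base axis. Payload 10.4 kg.
Tool frame: the origin (TCP) lies between the finger pads; the fingertips stand 11 mm ahead of it and the grasp point (between the pads) lies 8 mm behind it; z points along the fingers, y is the direction in which the jaws open and shut (so a half turn about z gives the same grasp; the last joint's range is limited). The gripper opens to 87 mm and grips with 3 to 60 N. Pads are 19 mm wide; open, the fingers measure 117 mm over their backs; the gripper's body (75 mm by 190 mm) begins 51 mm behind the grasp point.
Start: joints at [-1.363, 0.332, -0.065, 1.46, 0.022, 1.35, -0.088], TCP at [0.143, 0.608, 0.234] pointing down, gripper open.
Joint ranges: [-2.6, 2.6], [-0.5, 2.12], [-1.47, 1.34], [0.16, 2.42], [-1.27, 4.41], [0.06, 2.06], [-2.6, 2.6]. Speed limits (rad/s): [2.22, 2.22, 2.79, 2.79, 3.14, 3.14, 3.14].

## Interface

Orientations are given as a unit quaternion [x, y, z, w].
In Python, from bench import r, eyes gives the robot as it stands.
- The arm moves only by the shell command python3 -m inch 'ROWS' [FORCE]. ROWS is a JSON object of lists of equal length, an entry for each row: "translation": the shift along the world's x, y, z scaled (see below), a list of three; "rot": the turn, a rotation vector about the world's x, y, z scaled (see below), a list of three; "jaw": the finger opening in mm, from 0 to 87. In form: {"translation": [[tx, ty, tz], ...], "rot": [[ax, ay, az], ...], "jaw": [jaw, ...]}. A call has 1 to 20 rows; each row is the pose to reach, as a shift and turn from the pose measured when the call began; what a row does not reach only later rows make up. The controller multiplies each number of a shift by 100 mm and each number of a turn by 60 degrees. A row lasts 1/10 s, in which the tool goes at most 50 mm and 8.59 degrees, less where a joint would pass 70% of its speed; a pose out of reach is approached as far as the arm can. A call with a number of a shift or a turn outside -1 to 1 is refused whole. A call with a gripper value outside its range is refused whole. The fingers move at their own pace and stop on an object; FORCE is the grip in N (left out, the last holds). Time passes only in rows, so rows that repeat a pose let the fingers close. It gives the time, the measured TCP pose, the force and the opening at its end, in the units of the state.
- r.read_state(): the state, without advancing time (a new reading comes with each control period).
- eyes.camera(name): name is "scene" or "side" or "wrist"; returns the picture (480x640x3 uint8, blue, green, red); there is no depth.
- eyes.calibration(name): a dict with "fx", "fy", "cx", "cy" (pixels), "R" (3x3) and "t" (3): a world point X has camera coordinates R X + t; the wrist camera has in their place "hand_eye" (4x4, takes a point from camera to tool coordinates, whose origin is the TCP and whose axes are the flange's). Camera axes: x right, y down, z forward; pixel columns grow to the right and rows downward; lengths in m; the calibration is good to about 2 mm. A picture is of the moment at which its call begins: read the wrist's pose just before it. calibration takes no time and is no camera call.
- r.close_job(): hands the job in, once; it reports no verdict.
The state is a dict: "time": time; "joint_positions": joint angles; "joint_vel": joint speeds; "joint_torque": joint torques, N m; "ee_pos": TCP position; "eef_rot": TCP orientation; "ft_force": force on the tool from outside, world axes, zero at the start; "torque": the same for the moment, N m; "width": finger opening in m.
Only numpy, scipy, OpenCV 4.12 (cv2) and the standard library are available. Lean on these libraries where they do the work, as an engineer would, in place of code of your own. Each camera call takes 0.05 s, during which the arm holds its last target. There are 200 camera calls.

## Task

We are about to fit new idler rollers and a belt to the compost sieve's drive: add two of the yellow rollers on the black rubber mat to the one already in the saucer, so that exactly three rest on the saucer's floor. Then take the bare spindle at the end of the red sprung tensioner arm with the fingers and push the arm back past its ratchet click, nearly to its end stop, and finish while still holding it there - it does not lock, so do not let go. Leave the canister, the pots and the cultivator where they are.

Things in the scene. Friction and masses are not known exactly. Their poses are not given: they have to be found in the camera images.
- saucer: round terracotta plant saucer, loose, about 0.6 kg, 152 mm across the foot flaring to 188 mm at the rim, 22 mm tall, walls and floor 5 mm thick (flat inner floor about 135 mm across, 5 mm above the bench); origin at the centre of its underside, z up
- mat: black rubber mat lying fixed on the bench, 150 (x) by 140 (y) mm and 5 mm thick; origin at the centre of its underside
- roller0_mid (a point): yellow plastic idler roller, a plain ring 38 mm in outer diameter, 19 mm bore, 34 mm tall, 45 g, standing upright; this point is its centre, half-way up; at the start it stands in the saucer, about 40 mm off its centre
- roller1_mid (a point): yellow plastic idler roller, a plain ring 38 mm in outer diameter, 19 mm bore, 34 mm tall, 45 g, standing upright; this point is its centre, half-way up; at the start it stands on the black rubber mat, one of four about 90 to 100 mm apart
- roller2_mid (a point): yellow plastic idler roller, a plain ring 38 mm in outer diameter, 19 mm bore, 34 mm tall, 45 g, standing upright; this point is its centre, half-way up; at the start it stands on the black rubber mat, one of four about 90 to 100 mm apart
- roller3_mid (a point): yellow plastic idler roller, a plain ring 38 mm in outer diameter, 19 mm bore, 34 mm tall, 45 g, standing upright; this point is its centre, half-way up; at the start it stands on the black rubber mat, one of four about 90 to 100 mm apart
- roller4_mid (a point): yellow plastic idler roller, a plain ring 38 mm in outer diameter, 19 mm bore, 34 mm tall, 45 g, standing upright; this point is its centre, half-way up; at the start it stands on the black rubber mat, one of four about 90 to 100 mm apart
- tensioner (a joint): angle of the belt drive's red sprung tensioner arm, rad: 0 at rest, grows counter-clockwise seen from above to the end stop at 0.80. Push needed at the spindle: 2 to 3 N at rest, 5 N at 0.44, 9 N near 0.48 where the pawl climbs its tooth (highest at 0.56), 2 N near 0.61 as it clicks down, 7 N from 0.68 on. It does not lock: let go and the arm springs back to 0
- spindle (a point): point on the tensioner arm's idler spindle, an upright bare steel pin 16 mm in diameter at the free end of the red arm; it stands free from 41 mm up to 100 mm above the bench; this point lies on its axis 80 mm above the bench and moves with the arm. Nothing within 60 mm round the spindle rises higher than 45 mm, anywhere on its swing
- tensioner_hinge (a point): fixed point on the upright hinge axis of the tensioner arm, 80 mm above the bench; the spindle's axis is 110 mm from it. The drive's green base plate (210 by 160 mm) is bolted to the bench; the hub with its coil spring here rises to 61 mm, with low pulleys, brass stop pins and pawl guide no higher than 42 mm
- canister: amber screw-top seed canister, 90 mm across, 130 mm tall, bystander; origin under its centre
- pots: stack of biodegradable pots upside-up, 84 mm across, 133 mm tall, bystander; origin under its centre
- cultivator: hand cultivator with wooden handle and three steel tines, lying, about 290 mm long, bystander; origin below the ferrule, 170 mm from the handle's end
Mind the look-alikes: they are no part of the job. Leave any grey, purple or white look-alike of the part that bears roller2_mid alone.

How it is judged:
By the outcome, as a careful person would: the job done as asked, in the order asked, and still so for the second after the job is handed in, while the arm keeps its last pose, push and grip.
It also fails if it takes over 64 s, if anything falls off the work surface, if the arm or the gripper's body presses on something with over 40 N, if the wrist force passes 120 N, or if a joint passes its speed limit or range.

## Working session

There is one attempt and no reset: what is moved stays moved. The work goes in short steps, Python scripts to look and compute and a shell command to move; the robot and the scene stay as the last step left them, time stands still between calls to the robot, and variables do not carry over. Pictures are saved under pics/ and viewed, about 8 in all and at most 12, crops included, and the job is handed in when it is done.

```bash
ls; mkdir -p pics
python3 - <<'E'
from bench import r, eyes
import cv2
print(r.read_state())
for n in("scene","side"):
    cv2.imwrite(f"pics/{n}0.png",eyes.camera(n)); c=eyes.calibration(n); print(n,c)
print(eyes.calibration("wrist"))
E
```

```text
pics
{'time': 0.0, 'joint_positions': array([-1.36265715,  0.33287793, -0.06471747,  1.46092884,  0.02161947,
        1.34991084, -0.08852656]), 'joint_vel': array([ 0.00013741, -0.00026097,  0.00110814, -0.0010825 ,  0.00168698,
       -0.00109448,  0.00124853]), 'joint_torque': array([-1.59555311e-04, -6.23262620e+01,  2.43900984e-02, -3.89900708e+01,
       -6.14214898e-02,  3.96958133e-02,  1.54916534e-04]), 'ee_pos': array([0.14285222, 0.6080747 , 0.23275616]), 'eef_rot': array([ 1.15106365e-01,  9.93352915e-01, -7.13018435e-04, -4.25685482e-05]), 'ft_force': array([ 0.05353203, -1.01559542, -0.20560141]), 'torque': array([ 0.047785  , -0.03732911,  0.00441477]), 'width': 0.08700418120966029}
scene {'fx': 529.5133832659183, 'fy': 529.5133832659183, 'cx': 313.9713947853749, 'cy': 237.45070703598194, 'R': array([[ 0.75185437,  0.65932772,  0.00140525],
       [ 0.49871554, -0.567306  , -0.65532184],
       [-0.43127465,  0.49340741, -0.75534847]]), 't': array([-0.43257834, -0.2524534 ,  1.69987492])}
side {'fx': 442.9741873896062, 'fy': 442.9741873896062, 'cx': 315.3522527819838, 'cy': 242.09347473218358, 'R': array([[-0.74218147, -0.66996922, -0.01754743],
       [-0.50842571,  0.57989873, -0.63656952],
       [ 0.43665772, -0.46352853, -0.77101967]]), 't': array([0.43878416, 0.34822239, 1.0264235 ])}
{'fx': 349.4703478593068, 'fy': 349.4703478593068, 'cx': 327.79359745846307, 'cy': 241.1865961513268, 'hand_eye': array([[ 1.50959710e-04, -9.58972168e-01, -2.83500190e-01,
         7.83459038e-02],
       [ 9.99999488e-01, -1.38835956e-04,  1.00211379e-03,
        -9.46129333e-04],
       [-1.00035926e-03, -2.83500196e-01,  9.58971657e-01,
        -1.50622698e-01],
       [ 0.00000000e+00,  0.00000000e+00,  0.00000000e+00,
         1.00000000e+00]])}
```

View pics/scene0.png

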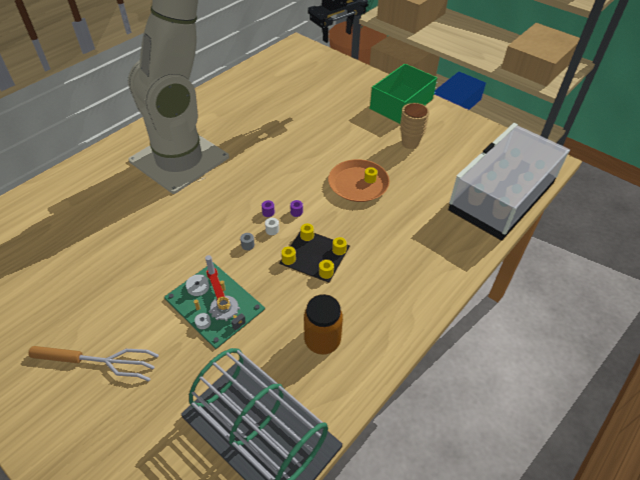

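View pics/side0.png

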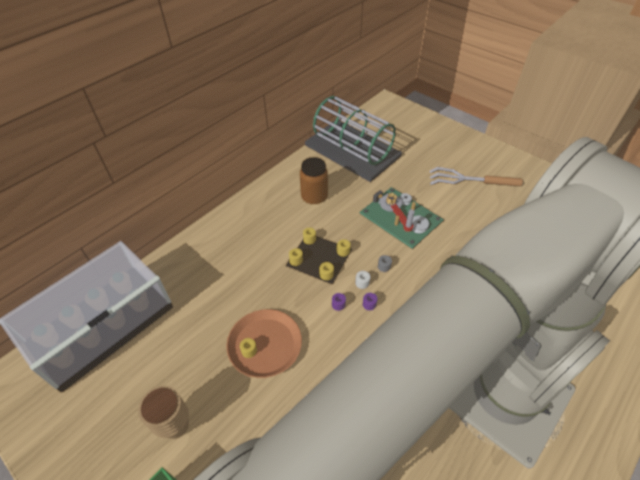

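Scene: saucer at (358,180) holding a roller at (371,174), the mat rollers at (307,232), (340,246), (288,255) and (326,268), and the spindle near (210,265). The side view shows the same objects.

```bash
cat > h.py <<'E'
from bench import r, eyes
import cv2, numpy as np
from scipy.spatial.transform import Rotation as Rn
def cam(n,st=None):
    c=eyes.calibration(n)
    if n=="wrist":
        st=st or r.read_state(); H=c["hand_eye"]; Rt=Rn.from_quat(st["eef_rot"]).as_matrix()
        R=Rt@H[:3,:3]; o=Rt@H[:3,3]+st["ee_pos"]
    else: R=c["R"].T; o=-R@c["t"]
    return c,R,o
def ray(px,n,st=None):
    c,R,o=cam(n,st); d=R@np.array([(px[0]-c["cx"])/c["fx"],(px[1]-c["cy"])/c["fy"],1]); return o,d/np.linalg.norm(d)
def onplane(px,n,z,st=None):
    o,d=ray(px,n,st); return o+d*(z-o[2])/d[2]
def proj(X,n,st=None):
    c,R,o=cam(n,st); p=R.T@(np.array(X)-o); return np.array([c["fx"]*p[0]/p[2]+c["cx"],c["fy"]*p[1]/p[2]+c["cy"]])
def tri(a,b):
    (o1,d1),(o2,d2)=ray(a,"scene"),ray(b,"side")
    s=np.linalg.lstsq(np.c_[d1,-d2],o2-o1,rcond=None)[0]; p,q=o1+s[0]*d1,o2+s[1]*d2
    return (p+q)/2,np.linalg.norm(p-q)
def blobs(im,lo,hi,amin):
    m=cv2.inRange(cv2.cvtColor(im,cv2.COLOR_BGR2HSV),lo,hi)
    cs=cv2.findContours(m,cv2.RETR_EXTERNAL,cv2.CHAIN_APPROX_NONE)[0]
    return [c for c in cs if cv2.contourArea(c)>=amin]
def box(c): x,y,w,h=cv2.boundingRect(c); return (x+w/2-.5,y+h/2-.5)
E
python3 - <<'E'
from h import *
np.set_printoptions(precision=4,suppress=True)
for n in("scene","side"):
    im=cv2.imread(f"pics/{n}0.png")
    for nm,lo,hi,a in(("yel",(22,170,90),(32,255,255),25),("red",(0,190,110),(4,255,255),25),("sauc",(3,110,90),(14,200,255),400)):
        for c in blobs(im,lo,hi,a):
            b=box(c); print(n,nm,b,cv2.contourArea(c),cv2.boundingRect(c),onplane(b,n,.022 if nm!="red" else .035)[:2])
im=cv2.imread("pics/scene0.png"); a=cv2.resize(im[240:360,150:280],None,fx=4,fy=4,interpolation=2)
im=cv2.imread("pics/side0.png"); b=cv2.resize(im[175:255,350:450],None,fx=4,fy=4,interpolation=2)
o=np.zeros((480,930,3),np.uint8); o[:,:520]=a;o[:320,530:930]=b
cv2.imwrite("pics/crop1.png",cv2.resize(o,(800,413)))
E
```

```text
scene yel (326.0, 268.5) 224.0 (319, 259, 15, 20) [ 0.6521 -0.04  ]
scene yel (288.5, 255.0) 203.5 (282, 246, 14, 19) [ 0.5476 -0.0715]
scene yel (339.0, 245.5) 194.0 (332, 237, 15, 18) [0.6277 0.043 ]
scene yel (306.5, 231.5) 182.5 (300, 223, 14, 18) [0.5279 0.0227]
scene yel (370.5, 174.5) 151.0 (364, 167, 14, 16) [0.5196 0.3258]
scene red (216.0, 284.0) 139.5 (209, 271, 15, 27) [ 0.4823 -0.2681]
scene sauc (358.0, 180.0) 1932.0 (328, 159, 61, 43) [0.5061 0.2812]
scene sauc (371.5, 44.0) 507.0 (358, 25, 28, 39) [0.053  0.9461]
scene sauc (339.5, 38.5) 494.0 (328, 22, 24, 34) [-0.071   0.8946]
side sauc (158.5, 405.5) 863.0 (141, 388, 36, 36) [0.566  0.5554]
side sauc (264.0, 343.0) 3933.5 (227, 309, 75, 69) [0.4991 0.2905]
side sauc (313.0, 186.0) 513.5 (300, 170, 27, 33) [ 0.7851 -0.2039]
side sauc (51.5, 140.5) 5445.0 (0, 91, 104, 100) [1.672  0.2469]
side sauc (249.0, 139.0) 67080.5 (0, 0, 499, 279) [ 1.1272 -0.2343]
side sauc (63.0, 23.5) 2931.5 (0, 0, 127, 48) [ 2.536  -0.2547]
```

View pics/crop1.png

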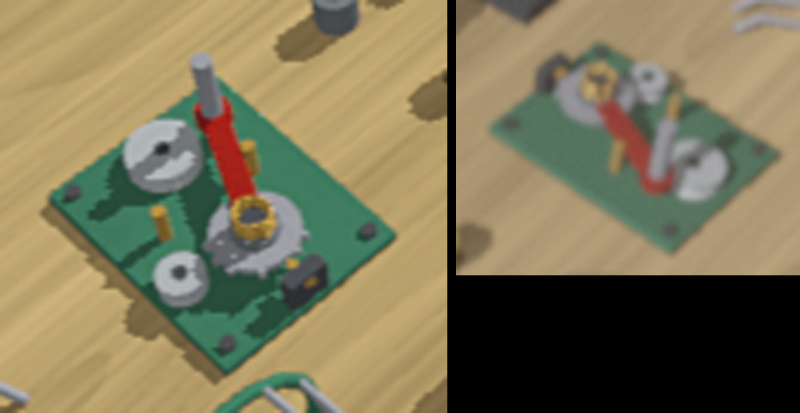

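Crop: in scene the spindle top is at about (208.4,258) and the hub top at (223.3,303). In side they are at (411.6,211) and (392,198). I'll head for the mat rollers now.

```bash
cat > /dev/null; for i in 1 2 3 4 5 6; do :; done
python3 - <<'E'
from h import *
np.set_printoptions(precision=4,suppress=True)
print(tri((208.4,258),(411.6,211.3)),tri((223.3,303.1),(391.9,198.3)))
print(onplane((208.4,258),"scene",.1),onplane((411.6,211.3),"side",.1),onplane((223.3,303.1),"scene",.061),onplane((391.9,198.3),"side",.061))
E
python3 -m inch '{"translation":[[0.64,-0.97,0],[0.64,-0.97,0],[0.64,-0.97,0],[0.64,-0.97,0]],"rot":[[0,0,0],[0,0,0],[0,0,0],[0,0,0]],"jaw":[60,60,60,60]}'
python3 -m inch '{"translation":[[0.64,-0.97,0],[0.64,-0.97,0],[0.64,-0.97,0],[0.64,-0.97,0]],"rot":[[0,0,0],[0,0,0],[0,0,0],[0,0,0]],"jaw":[60,60,60,60]}'
```

```text
(array([ 0.4481, -0.2524,  0.097 ]), np.float64(0.0020757503766196386)) (array([ 0.5457, -0.3009,  0.0489]), np.float64(0.003195090984983569))
[ 0.4512 -0.2532  0.1   ] [ 0.4461 -0.2506  0.1   ] [ 0.5543 -0.3045  0.061 ] [ 0.5386 -0.2914  0.061 ]
time: 0.5
ee_pos: [0.2093, 0.509, 0.233]
eef_rot: [0.117, 0.993, -0.001, 0.0]
ft_force: [0.2, -0.1, 0.1]
width: 0.0641
time: 0.9
ee_pos: [0.2748, 0.4105, 0.2332]
eef_rot: [0.119, 0.993, -0.001, 0.001]
ft_force: [-0.7, -0.2, 0.2]
width: 0.0598
```

```bash
python3 -m inch '{"translation":[[0.64,-0.97,0],[0.64,-0.97,0],[0.64,-0.97,0]],"rot":[[0,0,0],[0,0,0],[0,0,0]],"jaw":[60,60,60]}' >/dev/null
python3 -m inch '{"translation":[[0.64,-0.97,0],[0.64,-0.97,0],[0.64,-0.97,0]],"rot":[[0,0,0],[0,0,0],[0,0,0]],"jaw":[60,60,60]}' >/dev/null
python3 -m inch '{"translation":[[0.64,-0.97,-0.3],[0.64,-0.97,-0.3],[0.64,-0.97,-0.3]],"rot":[[0,0,0],[0,0,0],[0,0,0]],"jaw":[60,60,60]}' >/dev/null
python3 -m inch '{"translation":[[0.62,-0.95,-0.3],[0.62,-0.95,-0.3],[0.62,-0.95,-0.3],[0.62,-0.95,-0.3],[0.62,-0.95,-0.3]],"rot":[[0,0,0],[0,0,0],[0,0,0],[0,0,0],[0,0,0]],"jaw":[60,60,60,60,60]}'
python3 - <<'E'
from h import *
np.set_printoptions(precision=4,suppress=True)
s=r.read_state(); im=eyes.camera("wrist"); cv2.imwrite("pics/w1.png",im)
print(s["ee_pos"])
for c in blobs(im,(22,150,70),(34,255,255),300):
    # rim circle of the roller top
    b=box(c); print(b,cv2.boundingRect(c),onplane(b,"wrist",.022,s),proj([.528,.023,.039],"wrist",s))
E
```

```text
time: 2.3
ee_pos: [0.534, 0.0205, 0.1723]
eef_rot: [0.121, 0.993, -0.002, 0.001]
ft_force: [0.2, 0.1, -0.7]
width: 0.0601
[0.534  0.0205 0.1723]
(296.5, 367.5) (277, 354, 40, 28) [ 0.6658 -0.0459  0.022 ] [330.3659 226.9561]
(371.5, 306.5) (355, 291, 34, 32) [0.6173 0.0414 0.022 ] [330.3659 226.9561]
(233.0, 266.0) (208, 241, 51, 51) [ 0.5467 -0.0736  0.022 ] [330.3659 226.9561]
(330.0, 223.0) (307, 198, 47, 51) [0.5286 0.0226 0.022 ] [330.3659 226.9561]
```

View pics/w1.png

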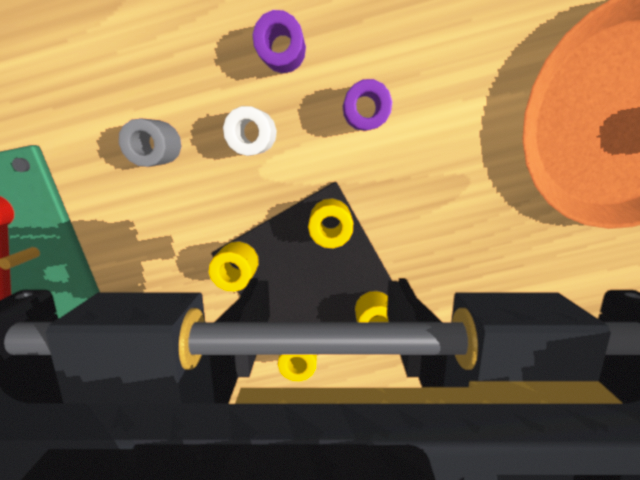

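Wrist view: the target roller is at (330,223), which puts it at (0.5286, 0.0226), in agreement with the scene camera. Descending and gripping.

```bash
python3 -m inch '{"translation":[[-0.05,0.02,-0.9],[-0.05,0.02,-0.9],[-0.05,0.02,-0.9],[-0.05,0.02,-0.9]],"rot":[[0,0,0],[0,0,0],[0,0,0],[0,0,0]],"jaw":[60,60,60,60]}' 
python3 -m inch '{"translation":[[0,0,-0.3],[0,0,-0.62],[0,0,-0.62],[0,0,-0.62],[0,0,-0.62],[0,0,-0.62],[0,0,-0.62],[0,0,-0.62]],"rot":[[0,0,0],[0,0,0],[0,0,0],[0,0,0],[0,0,0],[0,0,0],[0,0,0],[0,0,0]],"jaw":[60,60,60,60,30,30,30,30]}' 12
python3 -m inch '{"translation":[[0,0,0.5],[0,0,0.5],[0,0,0.8],[0,0,0.8]],"rot":[[0,0,0],[0,0,0],[0,0,0],[0,0,0]],"jaw":[30,30,30,30]}'
```

```text
time: 2.75
ee_pos: [0.529, 0.0242, 0.0836]
eef_rot: [0.12, 0.993, -0.002, 0.001]
ft_force: [0.3, -0.0, -0.4]
width: 0.0598
time: 3.55
ee_pos: [0.5295, 0.0243, 0.0224]
eef_rot: [0.12, 0.993, -0.001, 0.002]
ft_force: [-2.1, -0.3, 6.5]
width: 0.0384
time: 3.95
ee_pos: [0.5314, 0.0243, 0.1056]
eef_rot: [0.12, 0.993, -0.0, 0.004]
ft_force: [0.7, 0.4, -0.7]
width: 0.038
```

```bash
python3 -m inch '{"translation":[[-0.2,0.9,0.6],[-0.2,0.9,0.6],[-0.2,0.9,0.6],[-0.2,0.9,0.6]],"rot":[[0,0,0],[0,0,0],[0,0,0],[0,0,0]],"jaw":[30,30,30,30]}' >/dev/null
python3 -m inch '{"translation":[[-0.24,0.9,0],[-0.24,0.9,0],[-0.24,0.9,0],[-0.24,0.9,0]],"rot":[[0,0,0],[0,0,0],[0,0,0],[0,0,0]],"jaw":[30,30,30,30]}' >/dev/null
python3 -m inch '{"translation":[[-0.24,0.77,0],[-0.24,0.77,0],[-0.24,0.77,0],[-0.24,0.77,0],[-0.24,0.77,0]],"rot":[[0,0,0],[0,0,0],[0,0,0],[0,0,0],[0,0,0]],"jaw":[30,30,30,30,30]}'
python3 - <<'E'
from h import *
np.set_printoptions(precision=4,suppress=True)
s=r.read_state(); im=eyes.camera("wrist"); cv2.imwrite("pics/w2.png",im)
print(s["ee_pos"])
for c in blobs(im,(22,150,70),(34,255,255),300):
    b=box(c); print(b,cv2.boundingRect(c),onplane(b,"wrist",.022,s))
for c in blobs(im,(3,110,60),(14,220,255),3000):
    p=np.array([onplane(q[0],"wrist",.022,s)[:2] for q in c[::10]]); print(cv2.boundingRect(c),p.min(0),p.max(0))
E
```

```text
time: 5.25
ee_pos: [0.4644, 0.2799, 0.1645]
eef_rot: [0.12, 0.993, -0.001, 0.004]
ft_force: [0.3, 0.2, -0.2]
width: 0.0384
[0.4644 0.2799 0.1645]
(328.0, 291.0) (285, 260, 87, 63) [0.5197 0.2656 0.022 ]
(392.0, 278.0) (369, 253, 47, 51) [0.521  0.3249 0.022 ]
(243, 164, 209, 156) [0.41   0.1942] [0.5622 0.3798]
```

View pics/w2.png

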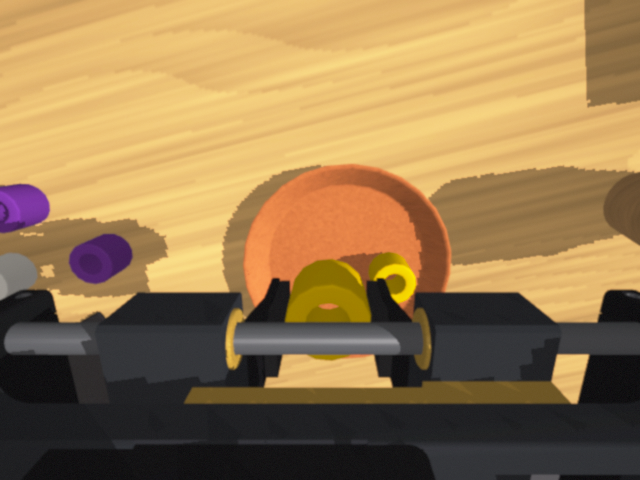

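Wrist view: the saucer centre comes out at (0.504, 0.287) and roller0 at (0.521, 0.325). The left side at (0.468, 0.283) is free, so the first one goes there.

```bash
python3 -m inch '{"translation":[[0.04,0.03,-0.4],[0.04,0.03,-0.8],[0.04,0.03,-0.9],[0.04,0.03,-0.9],[0.04,0.03,-0.9]],"rot":[[0,0,0.14],[0,0,0.28],[0,0,0.3],[0,0,0.3],[0,0,0.3]],"jaw":[30,30,30,30,30]}' 
python3 -m inch '{"translation":[[0,0,-0.2],[0,0,-0.4],[0,0,-0.5],[0,0,-0.5],[0,0,-0.5]],"rot":[[0,0,0],[0,0,0],[0,0,0],[0,0,0],[0,0,0]],"jaw":[30,30,30,30,30]}'
```

```text
time: 5.8
ee_pos: [0.4694, 0.2831, 0.0763]
eef_rot: [-0.035, 0.999, 0.0, 0.005]
ft_force: [-0.2, -0.6, 0.2]
width: 0.0384
time: 6.3
ee_pos: [0.4701, 0.2835, 0.0275]
eef_rot: [-0.035, 0.999, 0.0, 0.006]
ft_force: [-1.3, -0.3, -0.9]
width: 0.0382
```

```bash
python3 -m inch '{"translation":[[0,0,-0.03],[0,0,-0.04],[0,0,-0.04],[0,0,-0.04],[0,0,-0.04],[0,0,-0.04],[0,0,-0.04]],"rot":[[0,0,0],[0,0,0],[0,0,0],[0,0,0],[0,0,0],[0,0,0],[0,0,0]],"jaw":[30,30,30,47,47,47,47]}' 
python3 -m inch '{"translation":[[0,0,0.3],[0,0,0.7],[0,0,1],[0,0,1],[0,0,1]],"rot":[[0,0,0],[0,0,0],[0,0,0],[0,0,0],[0,0,0]],"jaw":[47,47,47,60,60]}'
python3 -m inch '{"translation":[[0.5,-0.83,0.4],[0.5,-0.83,0.4],[0.5,-0.83,0.4],[0.5,-0.83,0.4]],"rot":[[0,0,0],[0,0,0],[0,0,0],[0,0,0]],"jaw":[60,60,60,60]}'
python3 - <<'E'
from h import *
np.set_printoptions(precision=4,suppress=True)
im=eyes.camera("scene"); cv2.imwrite("pics/s2.png",im)
for c in blobs(im,(22,150,90),(34,255,255),25):
    b=box(c); print(b,cv2.boundingRect(c),onplane(b,"scene",.022))
E
```

```text
time: 7.0
ee_pos: [0.4701, 0.2835, 0.0236]
eef_rot: [-0.035, 0.999, 0.0, 0.006]
ft_force: [1.4, 0.4, -0.2]
width: 0.0466
time: 7.5
ee_pos: [0.4703, 0.2837, 0.1239]
eef_rot: [-0.035, 0.999, 0.001, 0.006]
ft_force: [-0.1, 0.5, -0.5]
width: 0.0555
time: 7.9
ee_pos: [0.5207, 0.1992, 0.1632]
eef_rot: [-0.033, 0.999, 0.001, 0.006]
ft_force: [-0.9, 0.1, -0.4]
width: 0.0597
(326.0, 268.5) (319, 259, 15, 20) [ 0.6521 -0.04    0.022 ]
(288.0, 255.0) (281, 246, 15, 19) [ 0.5466 -0.0723  0.022 ]
(339.0, 245.5) (332, 237, 15, 18) [0.6277 0.043  0.022 ]
(370.5, 174.5) (364, 167, 14, 16) [0.5196 0.3258 0.022 ]
(349.0, 174.5) (343, 167, 13, 16) [0.4702 0.2824 0.022 ]
```

```bash
python3 -m inch '{"translation":[[0.54,-0.78,0],[0.54,-0.78,0],[0.54,-0.78,0],[0.54,-0.78,0]],"rot":[[0,0,0],[0,0,0],[0,0,0],[0,0,0]],"jaw":[60,60,60,60]}' >/dev/null
python3 -m inch '{"translation":[[0.53,-0.78,0],[0.53,-0.78,0],[0.53,-0.78,0],[0.53,-0.78,0],[0.53,-0.78,0]],"rot":[[0,0,0],[0,0,0],[0,0,0],[0,0,0],[0,0,0]],"jaw":[60,60,60,60,60]}'
python3 - <<'E'
from h import *
np.set_printoptions(precision=4,suppress=True)
s=r.read_state(); im=eyes.camera("wrist"); cv2.imwrite("pics/w3.png",im)
print(s["ee_pos"])
for c in blobs(im,(22,150,70),(34,255,255),300):
    b=box(c); print(b,cv2.boundingRect(c),onplane(b,"wrist",.022,s))
E
```

```text
time: 8.85
ee_pos: [0.6249, 0.0486, 0.1603]
eef_rot: [-0.036, 0.999, 0.001, 0.003]
ft_force: [-0.4, 0.3, -0.1]
width: 0.06
[0.6249 0.0486 0.1603]
(222.5, 256.0) (196, 230, 54, 53) [ 0.6528 -0.0417  0.022 ]
(321.5, 236.0) (298, 210, 48, 53) [0.6284 0.0432 0.022 ]
(179.5, 124.5) (147, 98, 66, 54) [ 0.5459 -0.0737  0.022 ]
(627.5, 57.0) (616, 32, 24, 51) [0.4736 0.2614 0.022 ]
```

```bash
python3 -m inch '{"translation":[[0.03,-0.055,-0.8],[0.03,-0.055,-0.8],[0.03,-0.055,-0.8],[0.03,-0.055,-0.8]],"rot":[[0,0,0],[0,0,0],[0,0,0],[0,0,0]],"jaw":[60,60,60,60]}' 
python3 -m inch '{"translation":[[0,0,-0.3],[0,0,-0.57],[0,0,-0.57],[0,0,-0.57],[0,0,-0.57],[0,0,-0.57],[0,0,-0.57],[0,0,-0.57]],"rot":[[0,0,0],[0,0,0],[0,0,0],[0,0,0],[0,0,0],[0,0,0],[0,0,0],[0,0,0]],"jaw":[60,60,60,60,30,30,30,30]}' 12
python3 -m inch '{"translation":[[0,0,0.5],[0,0,0.9],[0,0,0.9],[0,0,0.9]],"rot":[[0,0,0],[0,0,0],[0,0,0],[0,0,0]],"jaw":[30,30,30,30]}'
python3 -m inch '{"translation":[[-0.4,0.8,0.2],[-0.4,0.8,0.2],[-0.4,0.8,0.2],[-0.4,0.8,0.2]],"rot":[[0,0,0],[0,0,0],[0,0,0],[0,0,0]],"jaw":[30,30,30,30]}'
```

```text
time: 9.3
ee_pos: [0.6278, 0.0443, 0.0813]
eef_rot: [-0.037, 0.999, 0.001, 0.003]
ft_force: [0.1, -0.6, 0.6]
width: 0.0602
time: 10.1
ee_pos: [0.6283, 0.0443, 0.0251]
eef_rot: [-0.037, 0.999, 0.001, 0.004]
ft_force: [-0.9, 0.4, 5.1]
width: 0.0381
time: 10.5
ee_pos: [0.6288, 0.0444, 0.1161]
eef_rot: [-0.037, 0.999, 0.002, 0.005]
ft_force: [0.6, 0.5, -0.6]
width: 0.0379
time: 10.9
ee_pos: [0.5878, 0.1255, 0.135]
eef_rot: [-0.038, 0.999, 0.001, 0.004]
ft_force: [0.0, -0.3, 0.0]
width: 0.0378
```

```bash
python3 -m inch '{"translation":[[-0.31,0.65,0],[-0.31,0.65,0],[-0.31,0.65,0],[-0.31,0.65,0],[-0.31,0.65,0],[-0.31,0.65,0],[-0.31,0.65,0],[-0.31,0.65,0]],"rot":[[0,0,-0.14],[0,0,-0.28],[0,0,-0.42],[0,0,-0.56],[0,0,-0.7],[0,0,-0.84],[0,0,-0.95],[0,0,-0.95]],"jaw":[30,30,30,30,30,30,30,30]}' 
python3 -m inch '{"translation":[[-0.31,0.65,0],[-0.31,0.65,0],[-0.31,0.65,0],[-0.31,0.65,-0.3],[-0.31,0.65,-0.5],[-0.31,0.65,-0.5],[-0.31,0.65,-0.5]],"rot":[[0,0,0],[0,0,0],[0,0,0],[0,0,0],[0,0,0],[0,0,0],[0,0,0]],"jaw":[30,30,30,30,30,30,30]}'
python3 -c "
from h import *
print(r.read_state()['joint_positions'])"
```

```text
time: 11.7
ee_pos: [0.5569, 0.1889, 0.1339]
eef_rot: [0.445, 0.896, -0.002, 0.004]
ft_force: [-0.0, -0.2, -0.4]
width: 0.038
time: 12.4
ee_pos: [0.5265, 0.2525, 0.084]
eef_rot: [0.445, 0.896, -0.002, 0.004]
ft_force: [-0.6, -0.6, 0.2]
width: 0.0381
[-0.98599487  0.40804852  0.55830846  1.76836223 -0.23632945  1.03255617
  0.30562607]
```

```bash
python3 -m inch '{"translation":[[-0.01,0.035,-0.2],[-0.01,0.035,-0.4],[-0.01,0.035,-0.53],[-0.01,0.035,-0.53],[-0.01,0.035,-0.53]],"rot":[[0,0,0],[0,0,0],[0,0,0],[0,0,0],[0,0,0]],"jaw":[30,30,30,30,30]}'
```

```text
time: 12.9
ee_pos: [0.5262, 0.2559, 0.032]
eef_rot: [0.445, 0.895, -0.002, 0.005]
ft_force: [0.4, -0.2, 0.3]
width: 0.0379
```

```bash
python3 -m inch '{"translation":[[0,0,-0.03],[0,0,-0.06],[0,0,-0.06],[0,0,-0.06],[0,0,-0.06],[0,0,-0.06],[0,0,-0.06],[0,0,-0.06]],"rot":[[0,0,0],[0,0,0],[0,0,0],[0,0,0],[0,0,0],[0,0,0],[0,0,0],[0,0,0]],"jaw":[30,30,30,30,47,47,47,47]}' 
python3 -m inch '{"translation":[[0,0,0.3],[0,0,0.7],[0,0,1],[0,0,1],[0,0,1]],"rot":[[0,0,0],[0,0,0],[0,0,0],[0,0,0],[0,0,0]],"jaw":[47,47,47,60,60]}'
python3 -m inch '{"translation":[[0,-0.95,0.7],[0,-0.95,0.7],[0,-0.95,0.7],[0,-0.95,0.7]],"rot":[[0,0,0],[0,0,0],[0,0,0],[0,0,0]],"jaw":[60,60,60,60]}'
python3 - <<'E'
from h import *
np.set_printoptions(precision=4,suppress=True)
im=eyes.camera("scene"); cv2.imwrite("pics/s3.png",im)
for c in blobs(im,(22,150,90),(34,255,255),25):
    b=box(c); print(b,cv2.boundingRect(c),onplane(b,"scene",.022))
cv2.imwrite("pics/s3c.png",cv2.resize(im[140:330,150:410],None,fx=3,fy=3,interpolation=2))
E
```

```text
time: 13.7
ee_pos: [0.5262, 0.2559, 0.026]
eef_rot: [0.445, 0.896, -0.002, 0.005]
ft_force: [-0.6, -0.1, -0.8]
width: 0.0463
time: 14.2
ee_pos: [0.5263, 0.2561, 0.1264]
eef_rot: [0.445, 0.896, -0.001, 0.005]
ft_force: [-0.4, 0.5, -0.1]
width: 0.0557
time: 14.6
ee_pos: [0.527, 0.1588, 0.1971]
eef_rot: [0.447, 0.895, -0.001, 0.005]
ft_force: [0.1, 0.2, -0.9]
width: 0.0602
(326.0, 269.0) (319, 260, 15, 19) [ 0.6532 -0.0412  0.022 ]
(288.0, 255.5) (281, 247, 15, 18) [ 0.5478 -0.0736  0.022 ]
(370.5, 174.5) (364, 167, 14, 16) [0.5196 0.3258 0.022 ]
(353.5, 181.0) (343, 167, 22, 29) [0.4986 0.2687 0.022 ]
```

View pics/s3c.png

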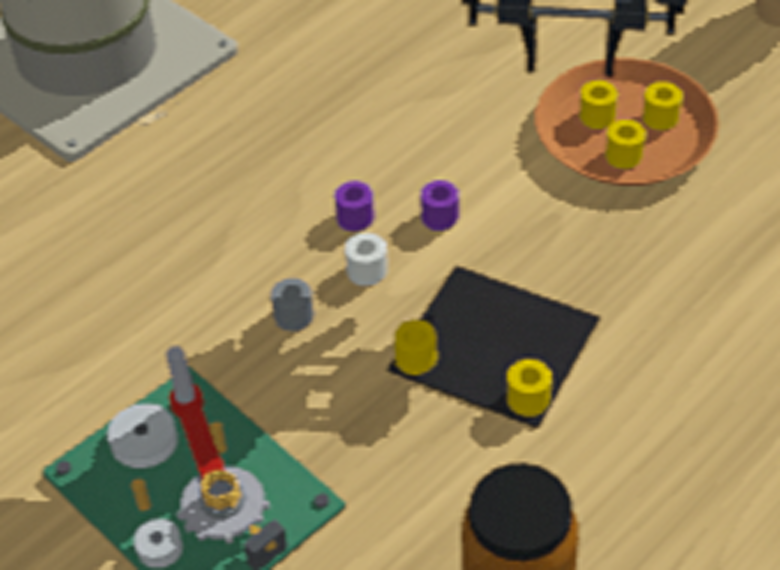

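Three rollers stand upright in the saucer and the others are untouched. On to the spindle.

```bash
python3 -m inch '{"translation":[[-0.14,-0.85,0],[-0.14,-0.85,0],[-0.14,-0.85,0],[-0.14,-0.85,0]],"rot":[[0,0,0.12],[0,0,0.24],[0,0,0.36],[0,0,0.46]],"jaw":[60,60,60,60]}' >/dev/null
python3 -m inch '{"translation":[[-0.14,-0.85,0],[-0.14,-0.85,0],[-0.14,-0.85,0],[-0.14,-0.85,0]],"rot":[[0,0,0],[0,0,0],[0,0,0],[0,0,0]],"jaw":[60,60,60,60]}' >/dev/null
python3 -m inch '{"translation":[[-0.14,-0.85,0],[-0.14,-0.85,0],[-0.14,-0.85,0],[-0.14,-0.85,0]],"rot":[[0,0,0],[0,0,0],[0,0,0],[0,0,0]],"jaw":[60,60,60,60]}' >/dev/null
python3 -m inch '{"translation":[[-0.14,-0.85,0.1],[-0.14,-0.85,0.1],[-0.14,-0.85,0.1],[-0.14,-0.85,0.1],[-0.14,-0.85,0.1]],"rot":[[0,0,0],[0,0,0],[0,0,0],[0,0,0],[0,0,0]],"jaw":[60,60,60,60,60]}'
python3 - <<'E'
from h import *
np.set_printoptions(precision=4,suppress=True)
s=r.read_state(); im=eyes.camera("wrist"); cv2.imwrite("pics/w4.png",im)
print(s["ee_pos"],s["eef_rot"],s["joint_positions"])
print(proj([.448,-.252,.1],"wrist",s),proj([.448,-.252,.041],"wrist",s),proj([.546,-.298,.061],"wrist",s))
E
```

```text
time: 16.35
ee_pos: [0.47, -0.1727, 0.2018]
eef_rot: [0.213, 0.977, -0.001, 0.002]
ft_force: [-0.9, -0.4, 0.3]
width: 0.0598
[ 0.47   -0.1727  0.2018] [ 0.2135  0.9769 -0.0008  0.0018] [-0.5642  0.072   0.8724  1.8669 -0.0573  1.2253  1.4667]
[222.9112 261.4864] [241.1733 239.7098] [243.2577 353.5109]
```

View pics/w4.png

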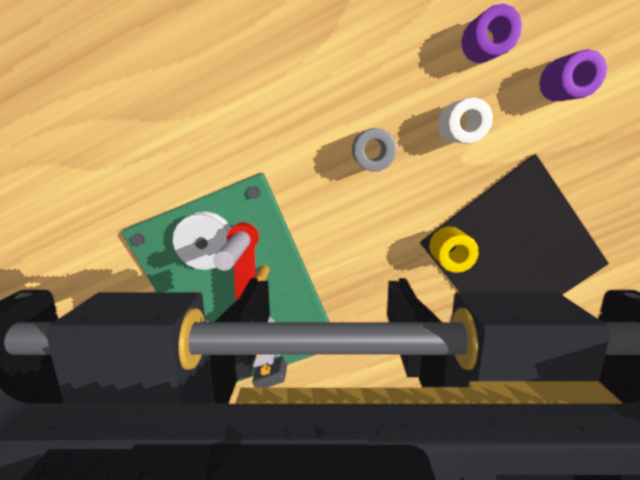

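Wrist view: the spindle top is at (225,260) against a predicted (223,261), so the estimate holds.

```bash
python3 -m inch '{"translation":[[-0.22,-0.79,-0.3],[-0.22,-0.79,-0.5],[-0.22,-0.79,-0.5],[-0.22,-0.79,-0.5],[-0.22,-0.79,-0.5]],"rot":[[0,0,-0.1],[0,0,-0.17],[0,0,-0.17],[0,0,-0.17],[0,0,-0.17]],"jaw":[60,60,60,60,60]}'
python3 - <<'E'
from h import *
s=r.read_state(); print(s["joint_positions"])
cv2.imwrite("pics/s5.png",eyes.camera("scene")); d=eyes.camera("side"); w=eyes.camera("wrist")
o=np.zeros((480,800,3),np.uint8); o[:,:440]=cv2.resize(w,None,fx=1,fy=1)[:, 100:540]; o[:,440:]=cv2.resize(d[140:260,340:430],(360,480),interpolation=2)
cv2.imwrite("pics/c5.png",o)
E
```

```text
time: 16.9
ee_pos: [0.4491, -0.2504, 0.1522]
eef_rot: [0.298, 0.955, -0.001, 0.002]
ft_force: [0.5, -0.5, 0.5]
width: 0.0593
[-0.42620254  0.20136083  0.94730019  1.89788018 -0.18015814  1.12729462
  1.55432923]
```

View pics/c5.png

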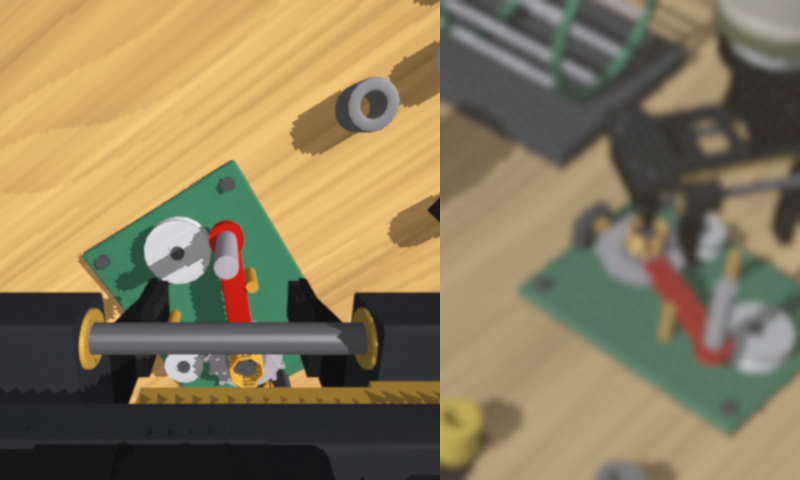

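The spindle sits centred between the open fingers at (228,255). Descending and gripping.

```bash
python3 -m inch '{"translation":[[-0.01,-0.015,-0.3],[-0.01,-0.015,-0.6],[-0.01,-0.015,-0.8],[-0.01,-0.015,-0.8],[-0.01,-0.015,-0.8]],"rot":[[0,0,0.08],[0,0,0.08],[0,0,0.08],[0,0,0.08],[0,0,0.08]],"jaw":[60,60,60,60,60]}'
python3 -m inch '{"translation":[[0,0,0],[0,0,0],[0,0,0],[0,0,0],[0,0,0],[0,0,0],[0,0,0]],"rot":[[0,0,0],[0,0,0],[0,0,0],[0,0,0],[0,0,0],[0,0,0],[0,0,0]],"jaw":[10,10,10,10,10,10,10]}' 30
```

```text
time: 17.55
ee_pos: [0.4485, -0.2522, 0.0733]
eef_rot: [0.258, 0.966, -0.0, 0.003]
ft_force: [0.9, -0.2, 0.2]
width: 0.0599
time: 18.25
ee_pos: [0.4486, -0.2519, 0.0733]
eef_rot: [0.258, 0.966, -0.0, 0.003]
ft_force: [0.1, 1.5, 2.0]
width: 0.0155
```

```bash
python3 -m inch '{"translation":[[-0.022,-0.05,0],[-0.042,-0.102,0],[-0.059,-0.155,0],[-0.074,-0.207,0],[-0.074,-0.207,0],[-0.074,-0.207,0]],"rot":[[0,0,0.03],[0,0,0.06],[0,0,0.09],[0,0,0.12],[0,0,0.12],[0,0,0.12]],"jaw":[10,10,10,10,10,10]}'
python3 -m inch '{"translation":[[-0.011,-0.054,0],[-0.02,-0.108,0],[-0.027,-0.163,0],[-0.031,-0.217,0],[-0.031,-0.217,0],[-0.031,-0.217,0]],"rot":[[0,0,0.03],[0,0,0.06],[0,0,0.08],[0,0,0.1],[0,0,0.1],[0,0,0.1]],"jaw":[10,10,10,10,10,10]}'
python3 - <<'E'
from h import *
print(r.read_state()["joint_positions"])
E
```

```text
time: 18.85
ee_pos: [0.4412, -0.2711, 0.0732]
eef_rot: [0.196, 0.981, 0.001, 0.002]
ft_force: [-1.6, 6.6, 5.7]
width: 0.0145
time: 19.45
ee_pos: [0.438, -0.2911, 0.0731]
eef_rot: [0.144, 0.99, 0.003, 0.001]
ft_force: [-2.5, 8.2, 8.9]
width: 0.0153
[-0.20253051  0.35320838  0.82668128  1.93504089 -0.31699272  0.98611768
  2.05416234]
```

```bash
python3 -m inch '{"translation":[[-0.003,-0.05,0],[-0.003,-0.1,0],[0,-0.15,0],[0.003,-0.2,0],[0.012,-0.255,0],[0.021,-0.31,0],[0.021,-0.31,0],[0.021,-0.31,0]],"rot":[[0,0,0.02],[0,0,0.04],[0,0,0.06],[0,0,0.08],[0,0,0.08],[0,0,0.08],[0,0,0.08],[0,0,0.08]],"jaw":[10,10,10,10,10,10,10,10]}'
python3 - <<'E'
from h import *
s=r.read_state();print(s["joint_positions"],s["ft_force"])
p=s["ee_pos"][:2]; c=np.linalg.norm(p-np.array([.4486,-.2519])); print("theta",2*np.arcsin(c/.22))
E
```

```text
time: 20.25
ee_pos: [0.4401, -0.3208, 0.0731]
eef_rot: [0.101, 0.995, 0.004, 0.0]
ft_force: [-1.7, 7.6, 6.5]
width: 0.0153
[-0.11703615  0.39589251  0.79915795  1.88387064 -0.34193999  1.00507711
  2.19898346] [-1.67241355  7.56784296  6.50967809]
theta 0.6421722094372129
```

```bash
python3 -m inch '{"translation":[[0.015,-0.06,0],[0.03,-0.12,0],[0.03,-0.12,0],[0.03,-0.12,0],[0.03,-0.12,0]],"rot":[[0,0,0.02],[0,0,0.02],[0,0,0.02],[0,0,0.02],[0,0,0.02]],"jaw":[10,10,10,10,10]}'
python3 - <<'E'
from h import *
s=r.read_state();print(s["joint_positions"],s["ft_force"])
p=s["ee_pos"][:2]; c=np.linalg.norm(p-np.array([.4486,-.2519])); print("theta",2*np.arcsin(c/.22))
a=eyes.camera("scene"); b=eyes.camera("side"); w=eyes.camera("wrist")
o=np.zeros((600,800,3),np.uint8)
o[:360,:400]=cv2.resize(a[225:333,150:270],(400,360),interpolation=2); o[:360,400:]=cv2.resize(b[150:258,340:460],(400,360),interpolation=2)
o[360:,:320]=cv2.resize(w,(320,240)); o[360:,320:720]=cv2.resize(a[140:284,250:490],(400,240),interpolation=2)
cv2.imwrite("pics/end.png",o)
E
```

```text
time: 20.75
ee_pos: [0.4428, -0.331, 0.0731]
eef_rot: [0.09, 0.996, 0.006, -0.001]
ft_force: [-5.2, 9.1, 9.7]
width: 0.0154
[-0.08640577  0.4162923   0.7884589   1.85900609 -0.35430688  1.01708699
  2.24151445] [-5.23560923  9.06900375  9.66845286]
theta 0.7372847041906424
```

View pics/end.png

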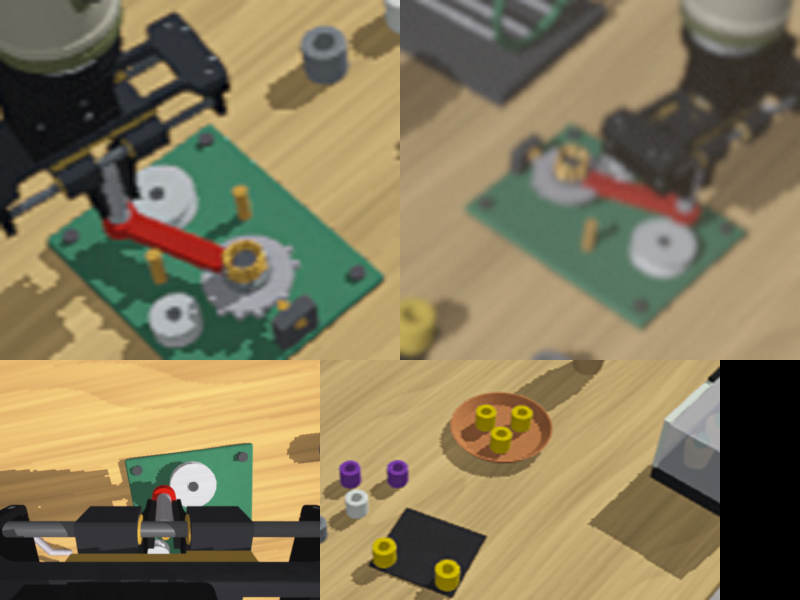

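The arm has swung almost to the brass stop pin, the spindle is held, and the three rollers are in place. I'll nudge it slightly further and check that it holds.

```bash
python3 -m inch '{"translation":[[0,-0.02,0],[0,-0.02,0],[0,-0.02,0],[0,-0.02,0],[0,-0.02,0],[0,-0.02,0]],"rot":[[0,0,0],[0,0,0],[0,0,0],[0,0,0],[0,0,0],[0,0,0]],"jaw":[10,10,10,10,10,10]}'
python3 - <<'E'
from h import *
s=r.read_state()
p=s["ee_pos"][:2]; c=np.linalg.norm(p-np.array([.4486,-.2519])); print("theta",2*np.arcsin(c/.22),s["ft_force"],s["width"])
E
```

```text
time: 21.5
ee_pos: [0.4428, -0.3309, 0.073]
eef_rot: [0.09, 0.996, 0.007, -0.001]
ft_force: [-3.3, 10.4, 8.9]
width: 0.0155
theta 0.7363069217383237 [-3.3080706  10.39276812  8.87082945] 0.01545532369654339
```

```bash
python3 -m inch '{"translation":[[0.005,-0.035,0],[0.005,-0.035,0],[0.005,-0.035,0],[0.005,-0.035,0],[0.005,-0.035,0],[0.005,-0.035,0],[0.005,-0.035,0],[0.005,-0.035,0]],"rot":[[0,0,0],[0,0,0],[0,0,0],[0,0,0],[0,0,0],[0,0,0],[0,0,0],[0,0,0]],"jaw":[10,10,10,10,10,10,10,10]}'
python3 - <<'E'
from h import *
s=r.read_state()
p=s["ee_pos"][:2]; c=np.linalg.norm(p-np.array([.4486,-.2519])); print("theta",2*np.arcsin(c/.22),s["ft_force"],s["width"])
if s["width"]>.013 and np.linalg.norm(s["ft_force"])<25: print(r.close_job())
E
```

```text
time: 22.3
ee_pos: [0.4432, -0.3323, 0.0731]
eef_rot: [0.089, 0.996, 0.009, -0.002]
ft_force: [-4.5, 10.2, 10.0]
width: 0.0154
theta 0.7499208909176336 [-4.52169011 10.15082186 10.03852423] 0.015374243480035289
the job is handed in; nothing more can be done
None
```

I added two yellow rollers from the mat to the saucer. I then gripped the bare spindle and pushed the tensioner arm past its click, and handed the job in at 22.3 s still holding it there.

- **Rollers:** the last scene picture showed exactly three standing upright on the saucer floor and two left on the mat. The look-alikes I could see had not moved.
- **Bystanders:** I did not go near the canister, pots or cultivator, and I did not measure their positions again at the end.
- **Tensioner:** the arm is at about 0.75 rad of its 0.80 rad stop. I worked that out from how far the tool travelled, so it could be off by about 0.02 rad. Picture, taken just before the last small nudges, shows the arm close to the brass stop pin.
- **Grip and force:** the jaws read 15.4 mm on the 16 mm pin with a 30 N grip. The wrist force is about 15 N, including an unexplained upward 10 N, probably because the pin is clamped. That is well under the limits.
- **Disagreement:** the first nudge past 0.74 rad did not advance the arm, because it lags about 2 mm under the spring load. A slightly larger nudge brought it to 0.75.

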